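# Ink the stamp and poise it over the receipt box

## Task

Pick up the orange-handled stamp, ink it by pressing it down on the dark ink cushion until the cushion gives, then carry it over the top of the index-card tray and finish still holding it motionless about a centimetre above the red printed box on the pink receipt pad, upright, centred and lined up lengthwise with the box (either way round), so that I can check it before it is stamped. Never let the stamp touch either receipt pad, do not bump the card tray, leave the calculator, mouse and white paper roll where they are, and do not put the stamp down or let go at the end.

Things in the scene. Friction and masses are not known exactly. Their poses are not given: they have to be found in the camera images.
- stamp: Loose hand stamp, standing upright on the desk, 130 to 160 g. Origin: centre of its flat rubber face (the underside). Foot 64 mm along its x by 32 mm along its y, 20 mm high, black; on it, centred, an orange upright block handle 36 mm (x) by 24 mm (y), from 20 mm to 85 mm above the face; grip it across the 24 mm (along y). z is up.
- ink_pad: Fixed grey ink-pad case, 120 mm (x) by 80 mm (y), rim 16 mm high, on the desk; origin at the centre of its underside. Its open lid, 120 by 80 by 6 mm, lies flat on the desk beside its +y side. In the case, centred, sits a dark blue ink cushion 100 mm (x) by 60 mm (y).
- ink_top (a point): Centre of the ink cushion's top face at rest, 22 mm above the desk and straight above the case's origin; axes as ink_pad.
- ink_cushion (a joint): How far the sprung ink cushion is pressed down, m: 0 at rest, 0.006 fully down; 2 N per mm, so 12 N fully down.
- card_tray: Fixed grey index-card tray full of cards, 340 mm (its x) by 90 mm (its y) by 100 mm high, standing between the stamp's side of the desk (its +y side) and the receipts' side (its -y side). Nothing of it stands higher than 100 mm. Origin at the centre of its underside.
- pink_pad: Fixed pink receipt pad lying on the desk, 100 mm (x) by 140 mm (y) by 8 mm thick; it alone has the red printed box. Origin at the centre of its underside.
- stamp_box (a point): Centre of the red outlined box on the pink pad's top face, 8 mm above the desk. The box is 80 mm long (its x) by 48 mm (its y); z is up.
- yellow_pad: Fixed yellow receipt pad of the same size without a box, 100 by 140 by 8 mm; not the target. Origin at the centre of its underside.
- calculator: Loose desk calculator, 110 by 160 by 25 mm, black and brass; leave alone. Origin at the centre of its underside.
- mouse: Loose black and red computer mouse, 100 by 60 by 34 mm; leave alone. Origin at the centre of its underside.
- paper_roll: Loose white paper roll standing upright, 76 mm across, 80 mm high; leave alone. Origin at the centre of its underside.
Not all that is in view belongs to the job. There is more than one size of the stamp; the job needs the larger.

How it is judged:
On the way, in this order (a step that is already met when the one before it is completed fails the run):
1. the held stamp is pressed on the ink cushion, which gives by at least 1.5 mm, its centre within 25 mm of the cushion's centre (value of joint ink_cushion above 0.0015 m and contact force between stamp and ink_pad above 1.5 N and contact force between the fingers and stamp above 1 N and horizontal distance between stamp and ink_top below 0.025 m and angle between stamp's own z axis and vertical below 0.2 rad), for 0.1 s.
2. the stamp crosses the middle of the card tray to the receipts' side with its face higher than the tray's top (y of stamp in the frame of card_tray between -0.12 and 0 m and z of stamp in the frame of card_tray above 0.1 m).
At the end, for the whole second after the job is handed in: The gripper still holds the stamp, at rest and touching nothing else, its face 3 to 20 mm above the pink pad, its centre within 8 mm of the box's centre along each side of the box, its length within 0.12 rad of the box's length (either way round), tilted under 0.1 rad (z of stamp in the frame of stamp_box between 0.003 and 0.02 m and x of stamp in the frame of stamp_box between -0.008 and 0.008 m and y of stamp in the frame of stamp_box between -0.008 and 0.008 m and angle between the x axis of stamp and the x axis of stamp_box, either way round below 0.12 rad and angle between stamp's own z axis and vertical below 0.1 rad and linear speed of stamp below 0.02 m/s and contact force between the fingers and stamp above 2 N and contact force between stamp and pink_pad below 0.1 N); the arm keeps its last pose, push and grip.
It fails at once if the stamp touches a receipt pad (contact force between stamp and pink_pad above 0.5 N or contact force between stamp and yellow_pad above 0.5 N).
It fails at once if the card tray is bumped (over 2 N) (contact force between any of stamp, the fingers, the arm and card_tray above 2 N).
It fails at once if a bystander is moved by more than 20 mm (distance of any of calculator, mouse, paper_roll from where it was at the start of the episode above 0.02 m).
It also fails if it takes over 53 s, if anything falls off the work surface, if the arm or the gripper's body presses on something with over 40 N, if the wrist force passes 120 N, or if a joint passes its speed limit or range.

## Robot

A 6-joint arm with a two-finger parallel gripper is mounted at the origin on the work surface. World frame = base frame: x ahead of the robot, y to its left, z up, the work surface at z = 0. Lengths are in m, angles in rad, forces in N, time in s.
With the tool pointing down it reaches from about 0.25 to 0.775 m from the base axis. Payload 8.9 kg.
Tool frame: the origin (TCP) lies at the very end of the fingers, on their centre line; the grasp point (between the pads) lies 19 mm behind it; z points along the fingers, x is the direction in which the jaws open and shut, and the axes are right-handed (so a half turn about z gives the same grasp; the last joint's range is limited). The gripper opens to 85 mm and grips with 20 to 120 N. Pads are 22 mm wide; open, the fingers measure 114 mm over their backs; the gripper's body (76 mm by 85 mm) begins 54 mm behind the grasp point. The pads swing forward as they close: fully open they stand 13 mm farther back than shut.
Start: joints at [-0.139, 0.291, -0.153, 1.127, 0, 1.431], TCP at [0.525, 0, 0.231] pointing down, gripper open.
Joint ranges: [-2.52, 2.52], [-0.91, 1.74], [-1.3, 1.37], [-1.96, 2.02], [-1.52, 1.47], [-3.14, 3.14]. Speed limits (rad/s): [2.22, 2.22, 2.79, 3.14, 3.14, 3.14].

## Interface

Orientations are given as a rotation vector (axis times angle).
In Python, from rig import manip gives the robot as it stands. Calls block until the motion is done:
- manip.movep(position, orientation): joint-space move of the TCP to a pose.
- manip.line_to(position, vel=0.15, orientation=None, until_force=None): straight line of the TCP; orientation=None keeps the orientation; vel is the mean speed in m/s. With until_force (N) it stops when the force on the tool has changed by that much, and returns True; else False.
- manip.move_joints(angles): joint-space move.
- manip.gripper_to(opening): finger opening in m; the grip force is fixed at half the most; returns when the fingers have stopped.
- manip.sleep(seconds).
- manip.ik(position, orientation): joint angles nearest the present ones, or None.
- manip.capture(name): name is "scene" or "side" or "wrist"; returns a dict with "pixels" (384x512x3 uint8, red, green, blue), "z_map" (384x512 float32, m along the optical axis (not along the pixel's ray), 0 where there is no reading), "fovy" (degrees; the focal length in pixels is half the picture's height over the tangent of half this angle, whatever the lens; pixels are square), "cx", "cy" (the principal point, pixels), "k1" (the pictures are not rectified: a ray, as slopes to the right and down, at radius r is drawn at 1 + k1 r^2 times it, then the intrinsics apply), "extrinsics" (4x4, takes a point from world to camera coordinates); the wrist camera has in their place "T_tool_cam" (4x4, takes a point from camera to tool coordinates, whose origin is the TCP and whose axes are the tool frame's). Camera axes: x right, y down, z forward; pixel columns grow to the right and rows downward; lengths in m; the calibration is good to about 2 mm. A picture is of the moment at which its call begins: read the wrist's pose just before it.
A pose or a line that the arm cannot do raises manip.MotionError and nothing moves.
- manip.finish_job(): hands the job in, once; it reports no verdict.
Trained networks look in a picture, given as the dict that the camera call returned (one of the last four; its "shot" number tells which), for a name from the list of things; names that differ only in an ending like _2 or _b are one class to them, and where a whole thing is asked for, a point or a joint stands for the part that bears it (a point fixed in the world has none). Each returns a list of dicts, best first, with "p" (0 to 1); they miss things now and then, are a little off and sometimes report something else, mostly with a low value. They report only what shows in the picture. A call takes as long as a camera call. They do not tell look-alikes from the thing itself.
- manip.search_frame(picture, target): "position" ([x, y, z] in m, in world coordinates, good to about 4 mm: the middle of the surface that is visible of it).
- manip.tip_of(picture, target): "position" ([x, y, z] in m, in world coordinates, good to about 4 mm: a listed point, or the origin of a listed thing).
Readings, each from a call of its own:
- manip.get_time_s(): time.
- manip.get_joint_positions(): joint angles.
- manip.get_joint_vel(): joint speeds.
- manip.get_joint_torque(): joint torques, N m.
- manip.get_eef_pos(): TCP position.
- manip.get_ee_rot(): TCP orientation.
- manip.get_contact_force(): force on the tool from outside, world axes, zero at the start.
- manip.get_torque(): the same for the moment, N m.
- manip.get_opening(): finger opening in m.
Only numpy, scipy, OpenCV 4.12 (cv2) and the standard library are available. Lean on these libraries where they do the work, as an engineer would, in place of code of your own. Each camera call takes 0.05 s, during which the arm holds its last target. There are 200 camera calls.

## Working session

There is one attempt and no reset: what is moved stays moved. The work goes in short steps, each a Python script; the robot and the scene stay as the last script left them, time stands still between calls to the robot, and variables do not carry over. Pictures are saved under pics/ and viewed, about 8 in all and at most 12, crops included, and the job is handed in when it is done.

```bash
ls; mkdir -p pics
cat > h.py <<'E'
import numpy as np, cv2
from rig import manip
from scipy.spatial.transform import Rotation as R
def save(c,n): cv2.imwrite('pics/'+n,cv2.cvtColor(c['pixels'],cv2.COLOR_RGB2BGR))
def cloud(c):
    h,w=c['z_map'].shape; f=h/2/np.tan(np.radians(c['fovy'])/2)
    K=np.array([[f,0,c['cx']],[0,f,c['cy']],[0,0,1.]])
    # invert x*(1+k1 r^2)
    v,u=np.mgrid[:h,:w]; x=(u-c['cx'])/f; y=(v-c['cy'])/f; rd=np.hypot(x,y); r=rd.copy()
    for _ in range(20): r=rd/(1+c['k1']*r*r)
    s=np.where(rd>0,r/np.maximum(rd,1e-12),1); z=c['z_map']
    P=np.stack([x*s*z,y*s*z,z],-1)
    if 'extrinsics' in c: T=np.linalg.inv(c['extrinsics'])
    else: T=c['Tw']@np.array(c['T_tool_cam'])
    return P@T[:3,:3].T+T[:3,3]
def wrist():
    T=np.eye(4); T[:3,3]=manip.get_eef_pos(); T[:3,:3]=R.from_rotvec(manip.get_ee_rot()).as_matrix()
    c=dict(manip.capture('wrist')); c['Tw']=T; return c
E
python3 - <<'E'
from h import *
np.set_printoptions(precision=3,suppress=True)
for n in ('scene','side'):
    c=manip.capture(n); save(c,n+'0.png'); 
    P=cloud(c); np.savez(n+'0.npz',P=P,rgb=c['pixels'],z=c['z_map'])
    E=np.linalg.inv(c['extrinsics']); print(n,E[:3,3],E[:3,2],c['k1'],c['fovy'])
    for t in 'stamp ink_pad card_tray pink_pad yellow_pad calculator mouse paper_roll'.split():
        print(t,[(np.round(d['position'],3).tolist(),round(d['p'],2)) for d in manip.tip_of(c,t)])
    for t in ('ink_top','stamp_box'): print(t,[(np.round(d['position'],3).tolist(),round(d['p'],2)) for d in manip.tip_of(c,t)])
print(manip.get_ee_rot(),manip.get_time_s())
E
```

```text
pics
scene [ 1.382 -0.26   0.835] [-0.696  0.201 -0.689] -0.1711137339944173 47.0404543153589
stamp [([0.599, 0.192, 0.001], 0.83), ([0.498, 0.175, -0.001], 0.51)]
ink_pad [([0.51, 0.326, 0.001], 0.58)]
card_tray [([0.46, -0.032, 0.002], 0.96)]
pink_pad []
yellow_pad [([0.433, -0.222, -0.002], 0.57)]
calculator [([0.751, -0.003, 0.004], 0.82)]
mouse []
paper_roll [([0.658, 0.404, -0.0], 0.73), ([0.46, -0.031, 0.0], 0.35)]
ink_top []
stamp_box [([0.599, 0.192, 0.001], 0.66), ([0.598, -0.236, 0.004], 0.56)]
side [0.39  0.825 1.09 ] [ 0.148 -0.623 -0.768] 0.04463294195095648 47.99316090798956
stamp [([0.596, 0.188, -0.001], 0.88), ([0.5, 0.175, 0.001], 0.46)]
ink_pad [([0.508, 0.326, -0.0], 0.62)]
card_tray [([0.459, -0.036, 0.002], 0.77)]
pink_pad [([0.591, -0.222, 0.004], 0.97)]
yellow_pad [([0.429, -0.224, 0.0], 0.85)]
calculator [([0.752, -0.001, -0.003], 0.88)]
mouse []
paper_roll [([0.662, 0.409, 0.002], 0.96), ([0.6, -0.24, 0.006], 0.22)]
ink_top [([0.507, 0.326, 0.024], 0.97)]
stamp_box [([0.598, -0.243, 0.009], 0.66)]
[ 3.142 -0.     0.   ] 1.1
```

View pics/scene0.png

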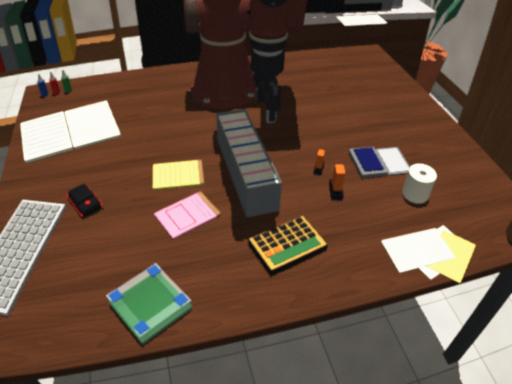

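View pics/side0.png

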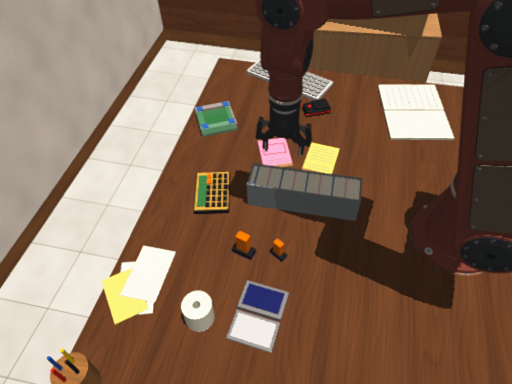

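The larger orange stamp is at scene pixel (338,180) / side (244,245). Its look-alike, the smaller stamp, is at (320,158) / (279,249). Other orange-ish items are the calculator keys at (285,243) and the terracotta pot at (430,65). By size I choose the one near (0.598, 0.190) and will check it in a wrist close-up.

Run:
```python
from h import *
np.set_printoptions(precision=4,suppress=True)
manip.movep([0.55,0.20,0.36],[np.pi,0,0])
c=wrist(); save(c,'w1.png'); P=cloud(c); np.savez('w1.npz',P=P,rgb=c['pixels'],z=c['z_map'])
for t in ('stamp','ink_pad','ink_top'): print(t,[(np.round(d['position'],3).tolist(),round(d['p'],2)) for d in manip.tip_of(c,t)])
print(manip.get_joint_positions(),manip.get_time_s())
manip.movep([0.55,-0.2,0.36],[np.pi,0,0])
c=wrist(); save(c,'w2.png'); P=cloud(c); np.savez('w2.npz',P=P,rgb=c['pixels'],z=c['z_map'])
for t in ('pink_pad','stamp_box','card_tray'): print(t,[(np.round(d['position'],3).tolist(),round(d['p'],2)) for d in manip.tip_of(c,t)])
print(manip.get_time_s())
a=cv2.imread('pics/w1.png');b=cv2.imread('pics/w2.png'); cv2.imwrite('pics/w12.png',cv2.resize(np.vstack([a,b]),None,fx=.78,fy=.78))
```

```text
stamp [([0.499, 0.176, 0.003], 0.94), ([0.6, 0.191, -0.005], 0.79)]
ink_pad [([0.511, 0.326, 0.004], 0.8)]
ink_top [([0.512, 0.325, 0.018], 0.65)]
[ 0.2219  0.3864  0.3162  1.5018 -0.0001  1.7943] 2.25
pink_pad [([0.591, -0.224, -0.0], 0.9)]
stamp_box [([0.598, -0.238, 0.005], 0.69)]
card_tray [([0.46, -0.035, 0.0], 0.83)]
3.9333
```

View pics/w12.png

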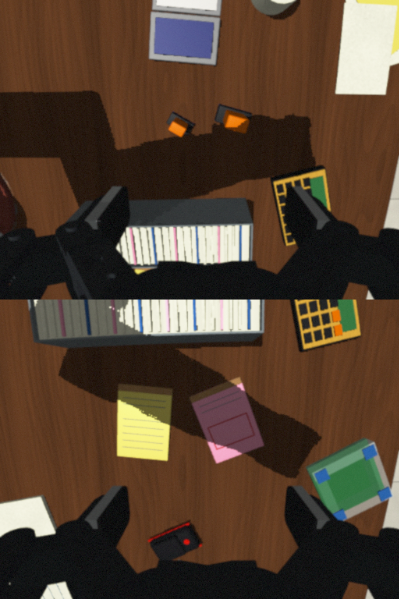

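Top half: larger stamp at about (299,153) in the full wrist image, smaller at (230,163), ink pad at (235,47). Bottom half: pink pad with the box at about (297,168), yellow pad to its left. Next I'll fit the poses from the point clouds.

```bash
cat > fit.py <<'E'
from h import *
np.set_printoptions(precision=4,suppress=True)
def rect(P,m,name):
    q=P[m][:,:2].astype(np.float32)
    if len(q)<15: print(name,'few',len(q)); return
    (c,s,a)=cv2.minAreaRect(q*1000); 
    if s[0]<s[1]: s=s[::-1]; a+=90
    a=(a+90)%180-90
    print(name,len(q),'c',np.array(c),'size',np.array(s),'long-axis deg %.1f'%a,'zmed %.4f zmax %.4f'%(np.median(P[m][:,2]),P[m][:,2].max()))
if __name__=='__main__':
  for n in ('scene0','side0','w1','w2'):
    d=np.load(n+'.npz');P=d['P'];rgb=d['rgb'];ok=d['z']>0
    hsv=cv2.cvtColor(rgb,cv2.COLOR_RGB2HSV);H,S,V=[hsv[...,i].astype(int) for i in range(3)]
    X,Y,Z=P[...,0],P[...,1],P[...,2]
    near=lambda x,y,r:ok&(np.hypot(X-x,Y-y)<r)
    print('==',n)
    for nm,(x,y) in dict(big=(.598,.190),small=(.499,.175)).items():
        o=near(x,y,.06); rect(P,o&(H<18)&(S>180)&(V>150)&(Z>.03),nm+' orange')
        z=Z[o&(Z>.03)]
        if len(z)>10: rect(P,o&(Z>np.percentile(z,95)-.006),nm+' top')
        rect(P,o&(Z>.012)&(Z<.03),nm+' foot')
    rect(P,near(.51,.326,.1)&(H>105)&(H<130)&(S>110)&(Z>.015)&(Z<.03),'cushion')
    rect(P,near(.51,.326,.1)&(Z>.01)&(Z<.035),'case')
    pk=near(.591,-.222,.11)&((H>150)|(H<5))&(S>40)&(Z>.002)&(Z<.016)
    rect(P,pk,'pink')
    rect(P,near(.46,-.034,.2)&(Z>.085)&(Z<.11)&(abs(Y+.034)<.1),'tray')
    if n in('w2','scene0'):
        print('S pct',np.percentile(S[pk],[5,25,50,75,90,95,99]) if pk.any() else '')
E
python3 fit.py
python3 - <<'E'
import cv2
a=cv2.imread('pics/w2.png')[95:215,230:360]; b=cv2.imread('pics/w1.png')[110:200,200:340]
a=cv2.resize(a,(520,480),interpolation=cv2.INTER_CUBIC)
cv2.imwrite('pics/crop.png',cv2.hconcat([a,cv2.copyMakeBorder(cv2.resize(b,(280,180)),0,300,0,0,cv2.BORDER_CONSTANT)]))
E
```

```text
== scene0
big orange 80 c [599.6532 188.2244] size [35.3381 22.8052] long-axis deg -14.3 zmed 0.0835 zmax 0.0859
big top 88 c [600.2391 188.0748] size [36.5475 22.8052] long-axis deg -14.3 zmed 0.0832 zmax 0.0859
big foot 133 c [601.0109 187.7537] size [67.5182 32.2961] long-axis deg -14.3 zmed 0.0181 zmax 0.0291
small orange 41 c [500.2746 175.4398] size [25.3517 17.5407] long-axis deg -35.1 zmed 0.0622 zmax 0.0660
small top 44 c [500.6857 175.214 ] size [26.4542 17.8602] long-axis deg -32.0 zmed 0.0619 zmax 0.0660
small foot 58 c [502.9216 173.7094] size [44.3312 23.2936] long-axis deg -31.7 zmed 0.0149 zmax 0.0287
cushion 397 c [509.9308 327.5523] size [101.9032  58.6113] long-axis deg -6.7 zmed 0.0209 zmax 0.0267
case 726 c [513.1176 343.5995] size [124.0665 113.219 ] long-axis deg -7.5 zmed 0.0195 zmax 0.0267
pink 1497 c [ 589.6835 -225.0058] size [132.1064 111.107 ] long-axis deg -68.0 zmed 0.0071 zmax 0.0131
tray 2824 c [461.5269 -33.629 ] size [345.7345  91.5547] long-axis deg 1.6 zmed 0.0940 zmax 0.1020
S pct [ 48.  49.  52.  65.  88.  95. 100.]
== side0
big orange 103 c [59
[... 1574 characters left out ...]
] long-axis deg -31.4 zmed 0.0164 zmax 0.0294
cushion 689 c [523.9867 325.7733] size [67.6047 55.2557] long-axis deg -5.8 zmed 0.0231 zmax 0.0258
case 5424 c [510.2642 339.6167] size [121.5302 106.5752] long-axis deg -5.3 zmed 0.0224 zmax 0.0265
pink few 0
tray 9167 c [460.9589 -32.5289] size [339.4526  91.4994] long-axis deg 1.9 zmed 0.0947 zmax 0.1037
== w2
big orange few 0
big foot few 0
small orange few 0
small foot few 0
cushion few 0
case few 0
pink 5728 c [ 591.4857 -225.5255] size [208.9865 151.5801] long-axis deg -39.9 zmed 0.0094 zmax 0.0131
tray 14792 c [461.2228 -50.0838] size [341.7201  61.9973] long-axis deg 0.8 zmed 0.0945 zmax 0.1038
S pct [ 75.  87.  91.  95. 101. 119. 138.]
```

View pics/crop.png

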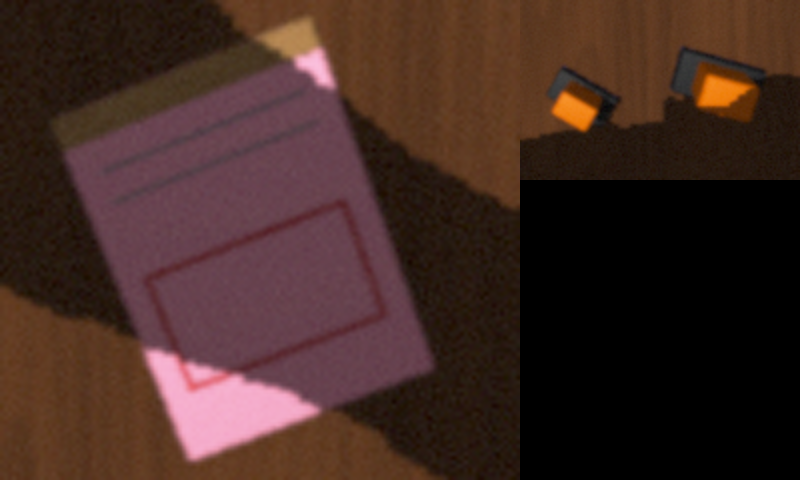

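The crop confirms the larger stamp on the right. The red box corners in the crop are at (147,279), (346,202), (384,315) and (191,387). I'll compute the box pose and take a closer look above the stamp.

```bash
cat >> h.py <<'E'
def down(deg): return (R.from_euler('z',deg,degrees=True)*R.from_rotvec([np.pi,0,0])).as_rotvec()
E
python3 - <<'E'
from h import *
from fit import rect
np.set_printoptions(precision=4,suppress=True)
d=np.load('w2.npz');P=d['P']
q=(np.array([[147,279],[346,202],[384,315],[191,387]])+.5)/4-.5+[230,95]
W=np.array([P[int(round(v))-1:int(round(v))+2,int(round(u))-1:int(round(u))+2].reshape(-1,3).mean(0) for u,v in q])
print(W,'centre',W.mean(0)); 
for i,j in((0,1),(3,2),(0,3),(1,2)): e=W[j]-W[i]; print(np.linalg.norm(e[:2]),np.degrees(np.arctan2(e[1],e[0])))
manip.movep([0.598,0.12,0.25],down(76))
c=wrist(); save(c,'w3.png'); P=cloud(c); np.savez('w3.npz',P=P,rgb=c['pixels'],z=c['z_map'])
X,Y,Z=P[...,0],P[...,1],P[...,2]; o=(c['z_map']>0)&(np.hypot(X-.598,Y-.189)<.05)
for n,a,b in(('foot',.012,.03),('top',.078,.095)): rect(P,o&(Z>a)&(Z<b),n)
for t in ('stamp',): print(t,[(np.round(d['position'],3).tolist(),round(d['p'],2)) for d in manip.tip_of(c,t)])
print(manip.get_time_s(),manip.get_eef_pos())
E
```

```text
[[ 0.5518 -0.2321  0.0095]
 [ 0.6255 -0.2035  0.0093]
 [ 0.6423 -0.2458  0.0096]
 [ 0.5686 -0.274   0.0099]] centre [ 0.597  -0.2389  0.0096]
0.07909112350287427 21.193855384056533
0.07883650041568836 20.93409372603349
0.045096948707671204 -68.084402454861
0.04545186548268538 -68.41204859366908
foot 734 c [598.033  187.5703] size [64.0434 32.2586] long-axis deg -14.9 zmed 0.0211 zmax 0.0298
top 1019 c [597.9883 187.4634] size [36.1867 24.3193] long-axis deg -15.9 zmed 0.0860 zmax 0.0887
stamp [([0.496, 0.18, 0.001], 0.83), ([0.598, 0.19, -0.002], 0.68)]
5.325 [0.5985 0.1188 0.2505]
```

View pics/w3.png

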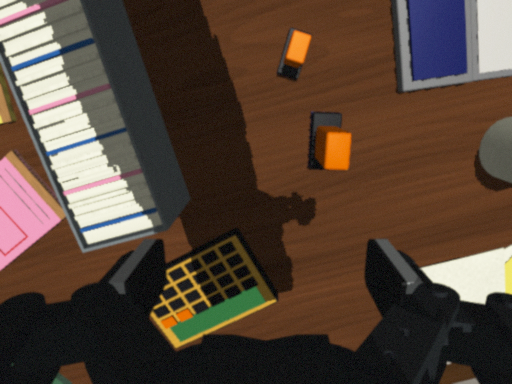

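The larger stamp is at (331,140), clear of everything. Fit: (0.598, 0.188) at −15°. Grasping now.

Run:
```python
from h import *
np.set_printoptions(precision=4,suppress=True)
manip.movep([0.598,0.188,0.14],down(75))
manip.line_to([0.598,0.188,0.043],vel=0.1)
print(manip.get_eef_pos(),manip.get_contact_force())
manip.gripper_to(0.0); print('open',manip.get_opening(),manip.get_eef_pos())
manip.line_to([0.598,0.188,0.16],vel=0.1); print('open',manip.get_opening(),manip.get_contact_force(),manip.get_time_s())
c=manip.capture('side'); save(c,'s1.png'); P=cloud(c)
from fit import rect
X,Y,Z=P[...,0],P[...,1],P[...,2]; o=(c['z_map']>0)&(np.hypot(X-.598,Y-.188)<.05)
for n,a,b in(('foot',.09,.15),): rect(P,o&(Z>a)&(Z<b),n)
a=cv2.imread('pics/s1.png')[150:310,160:340]; cv2.imwrite('pics/s1c.png',cv2.resize(a,None,fx=3,fy=3))
```

```text
[0.5986 0.1881 0.0437] [ 0.6215  0.8243 -0.3194]
open 0.023528395029732502 [0.5981 0.188  0.0432]
open 0.023305292026093355 [-0.1288 -0.1362 -1.8414] 8.925
foot 241 c [595.0833 188.2274] size [64.8223 32.5047] long-axis deg -14.3 zmed 0.1336 zmax 0.1499
```

View pics/s1c.png

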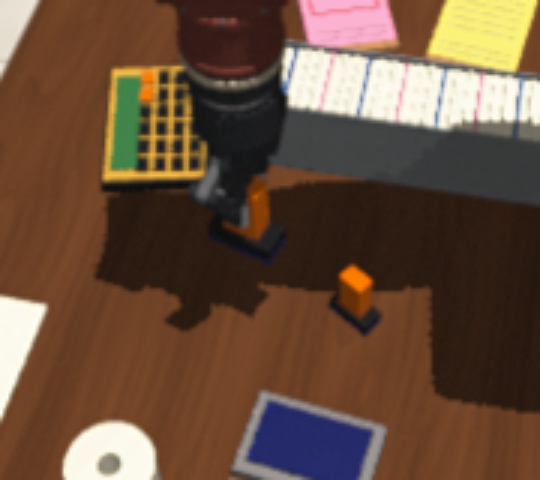

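The large stamp is held at crop (250,215), level, with the small one left standing at (355,295). Now inking.

Run:
```python
from h import *
np.set_printoptions(precision=4,suppress=True)
manip.movep([0.509,0.327,0.12],down(84))
manip.line_to([0.509,0.327,0.075],vel=0.08)
f0=np.array(manip.get_contact_force())
hit=manip.line_to([0.509,0.327,0.0605],vel=0.015,until_force=8)
manip.sleep(0.3)
print(hit,manip.get_eef_pos(),np.array(manip.get_contact_force())-f0,manip.get_opening(),manip.get_time_s())
c=manip.capture('side'); save(c,'s2.png'); P=cloud(c)
```

```text
True [0.509 0.327 0.061] [-0.5989 -0.8275  8.0924] 0.023232676312073472 11.6667
```

Run:
```python
from h import *
np.set_printoptions(precision=4,suppress=True)
manip.line_to([0.509,0.327,0.23],vel=0.12)
manip.line_to([0.597,-0.239,0.23],vel=0.15,orientation=down(111))
print(manip.get_eef_pos(),manip.get_opening(),manip.get_time_s())
manip.line_to([0.597,-0.239,0.10],vel=0.08); manip.sleep(.3)
print(manip.get_eef_pos(),manip.get_opening(),manip.get_contact_force(),manip.get_time_s())
from fit import rect
for n in('scene','side','wrist'):
    c=wrist() if n=='wrist' else manip.capture(n); save(c,n+'4.png'); P=cloud(c); np.savez(n+'4.npz',P=P,rgb=c['pixels'],z=c['z_map'])
    X,Y,Z=P[...,0],P[...,1],P[...,2]; o=(c['z_map']>0)&(np.hypot(X-.597,Y+.239)<.06)
    rect(P,o&(Z>.045)&(Z<.085),n+' foot')
    print([(t,np.round(d['position'],3).tolist(),round(d['p'],2)) for t in('stamp','stamp_box') for d in manip.tip_of(c,t)])
a=cv2.imread('pics/scene4.png')[130:270,110:290]; cv2.imwrite('pics/m4.png',cv2.hconcat([cv2.resize(a,(396,308)),cv2.resize(cv2.imread('pics/wrist4.png'),(404,308))]))
```

```text
[ 0.597  -0.2388  0.2301] 0.023344900631849033 17.25
[ 0.597  -0.239   0.1001] 0.023163752886976575 [-0.4878 -0.2299 -1.4107] 19.325
scene foot 226 c [ 598.8029 -238.2989] size [68.4342 32.3963] long-axis deg 22.3 zmed 0.0738 zmax 0.0850
[('stamp', [0.596, -0.233, 0.057], 0.88), ('stamp', [0.498, 0.178, -0.003], 0.58), ('stamp_box', [0.601, -0.237, 0.007], 0.84)]
side foot 157 c [ 592.8077 -234.2769] size [61.7569 38.7341] long-axis deg 12.9 zmed 0.0732 zmax 0.0849
[('stamp', [0.596, -0.239, 0.052], 0.67), ('stamp', [0.502, 0.179, 0.002], 0.59), ('stamp_box', [0.599, -0.237, 0.011], 0.94)]
wrist foot 2586 c [ 582.0185 -244.6287] size [32.7346 32.1091] long-axis deg 20.8 zmed 0.0779 zmax 0.0850
[('stamp', [0.598, -0.235, 0.054], 0.93)]
```

View pics/m4.png

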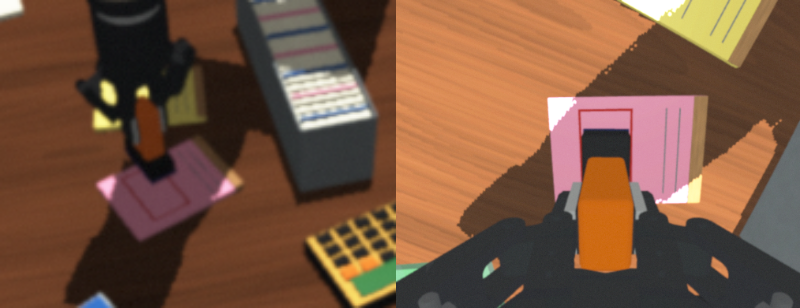

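The stamp is over the pink box, with its foot and the box edges parallel in the wrist view. Lowering to about 11 mm above the pad.

Run:
```python
from h import *
from fit import rect
np.set_printoptions(precision=4,suppress=True)
manip.line_to([0.598,-0.2385,0.062],vel=0.04); manip.sleep(.5)
print(manip.get_eef_pos(),np.degrees((R.from_rotvec(manip.get_ee_rot())*R.from_rotvec(down(111)).inv()).magnitude()),manip.get_opening(),manip.get_contact_force(),np.abs(manip.get_joint_vel()).max(),manip.get_time_s())
for n in('scene','side','wrist'):
    c=wrist() if n=='wrist' else manip.capture(n); save(c,n+'5.png'); P=cloud(c)
    X,Y,Z=P[...,0],P[...,1],P[...,2]; o=(c['z_map']>0)&(np.hypot(X-.597,Y+.239)<.06)
    rect(P,o&(Z>.016)&(Z<.043),n+' foot')
    print([(t,np.round(d['position'],3).tolist(),round(d['p'],2)) for t in('stamp','stamp_box') for d in manip.tip_of(c,t)])
a=cv2.imread('pics/scene5.png')[150:250,130:250]; cv2.imwrite('pics/m5.png',cv2.hconcat([cv2.resize(a,(372,310),interpolation=cv2.INTER_CUBIC),cv2.resize(cv2.imread('pics/wrist5.png'),(413,310))]))
```

```text
[ 0.598  -0.2385  0.062 ] 0.001994078802790626 0.02368289101053688 [ 0.1314  0.1073 -0.8072] 0.0017817708220039898 21.375
scene foot 210 c [ 599.5679 -236.9079] size [67.0694 33.0029] long-axis deg 21.3 zmed 0.0357 zmax 0.0428
[('stamp', [0.502, 0.178, -0.004], 0.74), ('stamp', [0.6, -0.234, 0.023], 0.56), ('stamp_box', [0.6, -0.238, 0.006], 0.56)]
side foot 145 c [ 594.3334 -237.999 ] size [63.6902 38.697 ] long-axis deg 19.0 zmed 0.0354 zmax 0.0422
[('stamp', [0.599, -0.242, 0.017], 0.76), ('stamp', [0.5, 0.178, -0.001], 0.73)]
wrist foot 2480 c [ 582.8956 -244.2084] size [32.6372 32.0504] long-axis deg 20.9 zmed 0.0398 zmax 0.0430
[('stamp', [0.599, -0.237, 0.017], 0.57)]
```

View pics/m5.png

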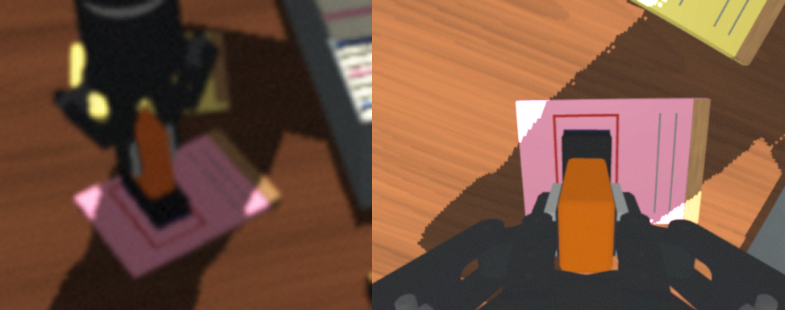

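The final view shows the foot inside the red box, with even margins and parallel edges. The face is about 10.7 mm above the pad: the foot top reads 0.0398 m here against 0.0211 m on the desk. Handing in.

```bash
python3 -c "
from rig import manip
manip.finish_job(); print(manip.get_time_s())"
```

```text
the job is handed in; nothing more can be done
the job is handed in; nothing more can be done
```

I handed the job in with the larger orange-handled stamp held still about 11 mm above the red box on the pink pad. No verdict is reported, so the results below are my own checks.

- **Inking:** I pressed the stamp on the cushion's centre with about 8 N, which pushes the cushion down about 4 mm (1.5 mm needed), and held it there 0.3 s.
- **Carrying:** I crossed the card tray with the stamp's face about 187 mm above the desk, well over the tray's 100 mm.
- **Final position:** The stamp's centre was at (0.598, -0.2385), against estimates of the box's centre around (0.597 to 0.601, -0.236 to -0.243). It was turned 21°, with the box measured at about 21°.
- **Final hold:** The tool orientation was within 0.01° of the one commanded (pointing straight down). The grip opening stayed steady at 23 to 24 mm, there was no contact force beyond the stamp's weight, and the joints were at rest. The last reading before handing in was about 21.4 s on the clock.

**Disagreements:** The side camera placed the stamp 3 to 4 mm lower in x than the others, as it did before the grasp, so I treated that as calibration bias. It also read the stamp's angle as 19°, from a partial view. The wrist camera saw only part of the foot, so its centre reading at the end was not usable. I judged by its picture instead, which showed even side margins and parallel edges.

I did not re-measure the calculator, mouse and paper roll at the end; the arm kept clear of them.

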